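# Show which objective goes in which port

### The arm

A 6-joint arm with a two-finger parallel gripper is mounted at the origin on the work surface. World frame = base frame: x ahead of the robot, y to its left, z up, the work surface at z = 0. Lengths are in m, angles in rad, forces in N, time in s.
With the tool pointing down it reaches from about 0.325 to 0.775 m from the base axis. Payload 5.5 kg.
Tool frame: the origin (TCP) lies at the very end of the fingers, on their centre line; the grasp point (between the pads) lies 19 mm behind it; y points along the fingers, x is the direction in which the jaws open and shut, and the axes are right-handed (so a half turn about y gives the same grasp; the last joint's range is limited). The gripper opens to 88 mm and grips with 3 to 60 N. Pads are 20 mm wide; open, the fingers measure 115 mm over their backs; the gripper's body (75 mm by 178 mm) begins 61 mm behind the grasp point.
Start: joints at [1.173, 0.091, 1.231, -0, 1.82, -0.057], TCP at [0.201, 0.566, 0.223] pointing down, gripper open.
Joint ranges: [-2.87, 2.87], [-0.86, 2.18], [0.17, 2.46], [-1.51, 4.65], [0.06, 2.69], [-2.65, 2.65]. Speed limits (rad/s): [2.57, 2.57, 3.01, 3.14, 3.14, 3.14].

### API

Orientations are given as a 3x3 rotation matrix whose columns are the frame's x, y, z axes.
In Python, from station import r gives the robot as it stands.
- The arm moves only by the tool carry_out, never from a script. Its argument "targets" is a list of rows, each a list of 2 entries, a list of its own where there are three numbers: the shift along the tool's x, y, z scaled (see below), then the turn, a rotation vector about the tool's x, y, z scaled (see below). In form: [[[dx, dy, dz], [rx, ry, rz]], ...]. A call has exactly 8 rows; each row is the pose to reach, as a shift and turn from the pose commanded when the call began, along the tool's axes at that moment, turning the shorter way round; what a row does not reach only later rows make up. The controller multiplies each number of a shift by 10 cm and each number of a turn by pi rad. A row lasts 1/8 s, in which the tool goes at most 62.5 mm and 10.7 degrees, less where a joint would pass 70% of its speed; a pose out of reach is approached as far as the arm can. A call with a number of a shift or a turn outside -1 to 1 is refused whole. A call with a gripper value outside its range is refused whole. "hand" is the finger opening in mm, from 0 to 87.8, set as the call begins (left out, the last holds). The fingers move at their own pace and stop on an object; the grip force is fixed at half the most. Time passes only in rows, so rows that repeat a pose let the fingers close, or fill a call up. It gives the time, the measured TCP pose, the force and the opening at its end, in the units of the state.
- r.get_obs(): the state, without advancing time (a new reading comes with each control period).
- r.read_camera(name): name is "scene" or "top" or "wrist"; returns a dict with "frame" (480x640x3 uint8, red, green, blue), "fx", "fy", "cx", "cy" (pixels), "world_from_camera" (4x4, takes a point from camera to world coordinates). Camera axes: x right, y down, z forward; pixel columns grow to the right and rows downward; lengths in m; the calibration is good to about 2 mm. A picture is of the moment at which its call begins. There is no depth.
- r.hand_in(): hands the job in, once; it reports no verdict.
The state is a dict: "clock": time; "joint_pos": joint angles; "qvel": joint speeds; "tau": joint torques, N m; "position": TCP position; "tool_rot": TCP orientation; "wrist_force": force on the tool from outside, world axes, zero at the start; "wrist_torque": the same for the moment, N m; "opening": finger opening in m.
Only numpy, scipy, OpenCV 4.12 (cv2) and the standard library are available. Lean on these libraries where they do the work, as an engineer would, in place of code of your own. Each camera call takes 0.05 s, during which the arm holds its last target. There are 200 camera calls.

### The job

Show the trainee where the longest microscope objective is to be fitted: point down at the longest of the three objectives, with the fingertips about 3 cm straight above its top, and stay there two seconds; then point in the same way at the one open port of the nosepiece turret, stay two seconds, and finish still pointing at it. Touch and move nothing, and do not bring the fingertips down close over either of the other two objectives.

Things in the scene. Friction and masses are not known exactly. Their poses are not given: they have to be found in the camera images.
- objective_long: the longest objective, loose, standing upright on the table: ivory round barrel 30 mm across with a 33 mm steel collar near the foot and a tapered steel nose with a small lens on top (17 mm across), 88 mm tall. Origin: centre of its underside, z axis up, so its top is 88 mm above the origin. The three objectives stand at least 80 mm apart, in any order.
- objective_medium: an objective of the same look, loose, upright, 62 mm tall. Origin: centre of its underside, z up.
- objective_short: an objective of the same look, loose, upright, 42 mm tall. Origin: centre of its underside, z up.
- stand: service stand fixed to the table, which carries the nosepiece turret: ivory foot 150 x 130 x 12 mm with a round pedestal. Origin: centre of its underside, on the turret's vertical axis, z up.
- turret_face (a point): centre of the nosepiece turret's face, 54 mm above the table: a round steel and black disc 129 mm across, at any angle; it turns if knocked. On it four steel bosses, 36 mm across, mouths 70 mm above the table, evenly spaced on a circle of radius 42 mm. Three are closed by grey dust caps (33 mm across, tops 80 mm above the table), one is open.
- open_port (a point): the open port: centre of the mouth of the one boss without a dust cap, a round hole 28 mm across and 13 mm deep with a dark floor, 70 mm above the table. z axis up.
- blue_cap: bystander: blue painted metal dome with a small neck, loose, 80 mm across, 106 mm tall. Origin: centre of its underside.
- eyepiece: bystander: black eyepiece, loose, standing upright, 40 mm across, 52 mm tall. Origin: centre of its underside.
- screwdriver: bystander: screwdriver with black handle, loose, lying on the table, about 170 mm long, under 35 mm high. Its x axis runs along it towards the tip.
There are look-alikes about, which are no part of the job. Leave any blue, pink or red look-alike of the objective_medium alone.

How it is judged:
On the way, in this order (a step that is already met when the one before it is completed fails the run):
1. point at the longest objective from just above and dwell there (horizontal distance between the grasp point and objective_long below 0.022 m and z of the grasp point in the frame of objective_long between 0.11 and 0.173 m), for 1.5 s.
2. then point at the open port from just above and dwell there (horizontal distance between the grasp point and open_port below 0.022 m and z of the grasp point in the frame of open_port between 0.022 and 0.085 m), for 1.5 s.
At the end, for the whole second after the job is handed in: The grasp point is still above the open port (22 mm sideways, 22 to 85 mm above its mouth: fingertips about 3 to 65 mm above it); objectives upright and within 6 mm, the port within 5 mm and bystanders within 10 mm of where they were (all of step 2 and distance of each of objective_short, objective_medium, objective_long from where it was at the start of the episode below 0.006 m and angle between each of objective_short, objective_medium, objective_long's own z axis and vertical below 0.1 rad and distance of open_port from where it was at the start of the episode below 0.005 m and distance of each of blue_cap, eyepiece, screwdriver from where it was at the start of the episode below 0.01 m); the robot touches nothing.
It fails at once if the robot touches an objective, the turret or its stand, or a bystander (contact force between any of the fingers, the arm and objective_short above 0.3 N or contact force between any of the fingers, the arm and objective_medium above 0.3 N or contact force between any of the fingers, the arm and objective_long above 0.3 N or contact force between any of the fingers, the arm and stand above 0.3 N or contact force between any of the fingers, the arm and blue_cap above 0.3 N or contact force between any of the fingers, the arm and eyepiece above 0.3 N or contact force between any of the fingers, the arm and screwdriver above 0.3 N).
It fails at once if something is moved, tipped or lifted (not (distance of each of objective_short, objective_medium, objective_long from where it was at the start of the episode below 0.006 m and angle between each of objective_short, objective_medium, objective_long's own z axis and vertical below 0.1 rad and distance of open_port from where it was at the start of the episode below 0.005 m and distance of each of blue_cap, eyepiece, screwdriver from where it was at the start of the episode below 0.01 m)).
It fails at once if the fingertips come down close over one of the other two objectives (grasp point within 15 mm sideways and less than 50 mm above its top) ((horizontal distance between the grasp point and objective_short below 0.015 m and z of the grasp point in the frame of objective_short below 0.092 m) or (horizontal distance between the grasp point and objective_medium below 0.015 m and z of the grasp point in the frame of objective_medium below 0.112 m)).
It also fails if it takes over 42 s, if anything falls off the work surface, if the arm or the gripper's body presses on something with over 40 N, if the wrist force passes 120 N, or if a joint passes its speed limit or range.

## Working session

There is one attempt and no reset: what is moved stays moved. The work goes in short steps, Python scripts to look and compute and a tool call to move; the robot and the scene stay as the last step left them, time stands still between calls to the robot, and variables do not carry over. Pictures are saved under pics/ and viewed, on a budget of 10 in all, crops included, one or two more only if the job needs it, and the job is handed in when it is done.

Besides the shell and the picture viewer there is one more tool, called after "Request:" as name([rows], argument=value, ...), one row to a line, values as JSON. carry_out: Moves the arm, as the interface text tells. Its arguments: {"type":"object","properties":{"targets":{"type":"array"},"hand":{"type":"number"}},"required":["targets"]}

```bash
mkdir -p pics; python3 - <<'E'
from station import r
import cv2,numpy as np,pickle
d={}
for n in("top","scene"):
    c=r.read_camera(n); d[n]=c
    cv2.imwrite(f"pics/{n}1.png",c["frame"][:,:,::-1]); print(n,c["fx"],c["cx"],c["cy"],np.round(c["world_from_camera"],3).tolist())
pickle.dump(d,open("d.pkl","wb"))
o=r.get_obs();print(o["clock"],o["position"],np.round(o["tool_rot"],3).tolist())
E
```

```text
top 547.335950373448 326.80680574205303 245.79433978294608 [[0.009, -0.991, 0.135, 0.413], [-1.0, -0.008, 0.007, -0.076], [-0.006, -0.135, -0.991, 1.321], [0.0, 0.0, 0.0, 1.0]]
scene 469.7679008214822 318.77991105061164 237.84245335813108 [[-0.842, 0.456, -0.287, 0.814], [0.539, 0.712, -0.45, 0.289], [-0.001, -0.534, -0.845, 0.773], [0.0, 0.0, 0.0, 1.0]]
0.1 [0.20043941 0.56523814 0.22163075] [[0.334, -0.001, -0.942], [0.942, -0.002, 0.334], [-0.002, -1.0, 0.0]]
```

View pics/top1.png

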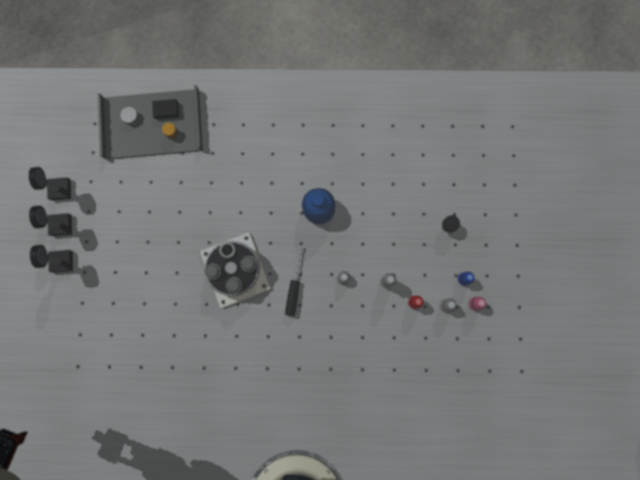

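View pics/scene1.png

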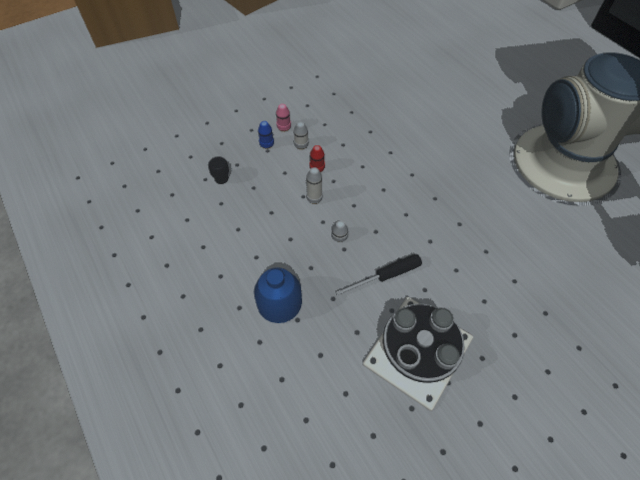

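The top view shows three ivory objectives at about (344,277), (390,281) and (450,305). In the scene view the matching one at (314,185) is the longest. The open port is at top (228,250) and scene (409,356). I'll enlarge these spots for exact pixels.

```bash
python3 - <<'E'
import cv2,pickle,numpy as np
d=pickle.load(open("d.pkl","rb"))
def crop(n,u,v,s=25): 
    return cv2.resize(d[n]["frame"][v-s:v+s,u-s:u+s,::-1],(400,300*0+300),interpolation=cv2.INTER_CUBIC)
m=np.vstack([np.hstack([crop("top",390,281),crop("top",228,250)]),np.hstack([crop("scene",314,185),crop("scene",409,356)])])
cv2.imwrite("pics/crops.png",m)
E
```

```text
(no output)
```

View pics/crops.png

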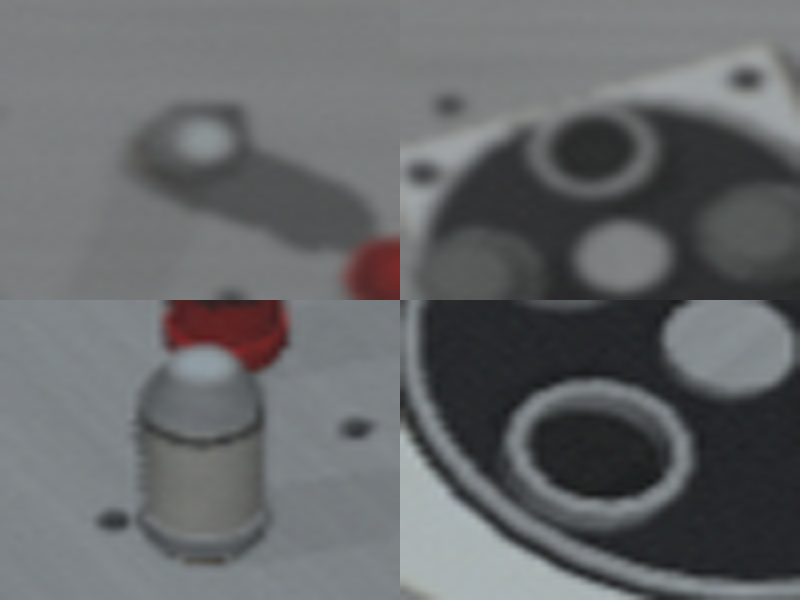

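Pixel readings are lens top (390.4,279.0) and scene (314.6,170.8), then port mouth top (227.1,250.0) and scene (409.0,355.5). The long barrel is clear in the scene view. Next I triangulate.

```bash
cat > h.py <<'E'
import numpy as np,pickle
d=pickle.load(open("d.pkl","rb"))
def ray(c,u,v):
    T=c["world_from_camera"];return T[:3,3],T[:3,:3]@np.array([(u-c["cx"])/c["fx"],(v-c["cy"])/c["fy"],1])
def plane(c,u,v,z):
    o,k=ray(c,u,v);return o+k*(z-o[2])/k[2]
def tri(a,b):
    A=[];B=[]
    for n,p in(("top",a),("scene",b)):
        o,k=ray(d[n],*p);k/=np.linalg.norm(k);P=np.eye(3)-np.outer(k,k);A.append(P);B.append(P@o)
    return np.linalg.lstsq(np.vstack(A),np.hstack(B),rcond=None)[0]
E
python3 - <<'E'
from h import *
from station import r
o=r.get_obs();R=np.array(o["tool_rot"]);p=np.array(o["position"])
for n,a,b,z in(("long",(390.4,279),(314.6,170.8),.088),("port",(227.1,250),(409,355.5),.07)):
    q1,q2=plane(d["top"],*a,z),plane(d["scene"],*b,z)
    print(n,tri(a,b).round(4),q1.round(4),q2.round(4))
    t=(q1+q2)/2; t[2]=z+.033
    print(" tool shift/0.1 from now",(R.T@(t-p)/.1).round(3), "dist",np.hypot(*t[:2]))
print("short",plane(d["top"],344,277,.042),"med",plane(d["top"],450,304,.062), "blue",plane(d["top"],319,203,.1),R.round(4).tolist())
E
```

```text
long [ 0.5058 -0.2103  0.0834] [ 0.5062 -0.2104  0.088 ] [ 0.5073 -0.2063  0.088 ]
 tool shift/0.1 from now [-6.265  1.017 -5.473] dist 0.5478938581411321
port [0.5718 0.1661 0.0613] [0.5713 0.1636 0.07  ] [0.5742 0.1683 0.07  ]
 tool shift/0.1 from now [-2.517  1.19  -4.843] dist 0.596283480801303
short [ 0.51341145 -0.10698312  0.042     ] med [ 0.45212175 -0.34895776  0.062     ] blue [ 0.67701038 -0.04787045  0.1       ] [[0.3342, -0.0007, -0.9425], [0.9425, -0.0016, 0.3343], [-0.0018, -1.0, 0.0001]]
```

Request:
carry_out([
  [[-0.11,0,-0.1],[0,0,0]],
  [[-0.23,0,-0.2],[0,0,0]],
  [[-0.34,0,-0.29],[0,0,0]],
  [[-0.45,0,-0.39],[0,0,0]],
  [[-0.56,0,-0.49],[0,0,0]],
  [[-0.68,0,-0.59],[0,0,0]],
  [[-0.79,0,-0.68],[0,0,0]],
  [[-0.9,0,-0.78],[0,0,0]],
], hand=0)

```text
clock: 1.1
position: [0.2443, 0.4537, 0.2227]
tool_rot: [[0.334, 0.0, -0.943], [0.943, 0.0, 0.334], [0.0, -1.0, 0.0]]
wrist_force: [-0.2, -0.3, 0.8]
opening: 0.0113
```

Request:
carry_out([
  [[-0.11,0,-0.1],[0,0,0]],
  [[-0.23,0,-0.2],[0,0,0]],
  [[-0.34,0,-0.29],[0,0,0]],
  [[-0.45,0,-0.39],[0,0,0]],
  [[-0.56,0,-0.49],[0,0,0]],
  [[-0.68,0,-0.59],[0,0,0]],
  [[-0.79,0,-0.68],[0,0,0]],
  [[-0.9,0,-0.78],[0,0,0]],
])

```text
clock: 2.1
position: [0.2877, 0.3428, 0.2226]
tool_rot: [[0.334, 0.0, -0.943], [0.943, 0.0, 0.334], [0.0, -1.0, -0.0]]
wrist_force: [-0.2, -0.9, 0.4]
opening: 0.0008
```

Works as expected. Five more go to above the long objective, staying high.

Request:
carry_out([
  [[-0.11,0,-0.1],[0,0,0]],
  [[-0.23,0,-0.2],[0,0,0]],
  [[-0.34,0,-0.29],[0,0,0]],
  [[-0.45,0,-0.39],[0,0,0]],
  [[-0.56,0,-0.49],[0,0,0]],
  [[-0.68,0,-0.59],[0,0,0]],
  [[-0.79,0,-0.68],[0,0,0]],
  [[-0.9,0,-0.78],[0,0,0]],
])

```text
clock: 3.1
position: [0.3312, 0.2319, 0.2227]
tool_rot: [[0.334, 0.0, -0.942], [0.942, 0.0, 0.334], [0.0, -1.0, -0.0]]
wrist_force: [0.4, -0.5, 0.3]
opening: 0.0006
```

Request:
carry_out([
  [[-0.11,0,-0.1],[0,0,0]],
  [[-0.23,0,-0.2],[0,0,0]],
  [[-0.34,0,-0.29],[0,0,0]],
  [[-0.45,0,-0.39],[0,0,0]],
  [[-0.56,0,-0.49],[0,0,0]],
  [[-0.68,0,-0.59],[0,0,0]],
  [[-0.79,0,-0.68],[0,0,0]],
  [[-0.9,0,-0.78],[0,0,0]],
])

```text
clock: 4.1
position: [0.3745, 0.1211, 0.2227]
tool_rot: [[0.334, 0.0, -0.943], [0.943, 0.0, 0.334], [0.0, -1.0, -0.0]]
wrist_force: [-0.2, 0.1, -0.1]
opening: 0.0004
```

Request:
carry_out([
  [[-0.11,0,-0.1],[0,0,0]],
  [[-0.23,0,-0.2],[0,0,0]],
  [[-0.34,0,-0.29],[0,0,0]],
  [[-0.45,0,-0.39],[0,0,0]],
  [[-0.56,0,-0.49],[0,0,0]],
  [[-0.68,0,-0.59],[0,0,0]],
  [[-0.79,0,-0.68],[0,0,0]],
  [[-0.9,0,-0.78],[0,0,0]],
])

```text
clock: 5.1
position: [0.4181, 0.0101, 0.2226]
tool_rot: [[0.334, 0.0, -0.942], [0.942, 0.0, 0.334], [0.0, -1.0, -0.0]]
wrist_force: [0.4, -0.2, -0.1]
opening: 0.0005
```

Request:
carry_out([
  [[-0.11,0,-0.1],[0,0,0]],
  [[-0.23,0,-0.2],[0,0,0]],
  [[-0.34,0,-0.29],[0,0,0]],
  [[-0.45,0,-0.39],[0,0,0]],
  [[-0.56,0,-0.49],[0,0,0]],
  [[-0.68,0,-0.59],[0,0,0]],
  [[-0.79,0,-0.68],[0,0,0]],
  [[-0.9,0,-0.78],[0,0,0]],
])

```text
clock: 6.1
position: [0.4615, -0.1008, 0.2227]
tool_rot: [[0.334, 0.0, -0.942], [0.942, 0.0, 0.334], [0.0, -1.0, -0.0]]
wrist_force: [-0.0, -0.6, -0.8]
opening: 0.0007
```

Request:
carry_out([
  [[-0.11,0,-0.1],[0,0,0]],
  [[-0.23,0,-0.2],[0,0,0]],
  [[-0.34,0,-0.29],[0,0,0]],
  [[-0.45,0,-0.39],[0,0,0]],
  [[-0.56,0,-0.49],[0,0,0]],
  [[-0.68,0,-0.59],[0,0,0]],
  [[-0.87,0,-0.78],[0,0,0]],
  [[-0.87,0,-0.78],[0,0,0]],
])

```text
clock: 7.1
position: [0.5058, -0.2093, 0.2219]
tool_rot: [[0.336, -0.001, -0.942], [0.942, 0.0, 0.336], [0.0, -1.0, 0.001]]
wrist_force: [-0.5, 1.1, -0.7]
opening: 0.0006
```

```bash
python3 - <<'E'
from station import r
import cv2,numpy as np
o=r.get_obs();R=np.array(o["tool_rot"]);p=np.array(o["position"])
print(o["clock"],p,(R.T@(np.array([.5068,-.2088,.121])-p)/.1).round(3))
c=r.read_camera("wrist");cv2.imwrite("pics/w1.png",c["frame"][:,:,::-1])
T=c["world_from_camera"];q=np.linalg.inv(T)
for n,x in(("long",[.5068,-.2088,.088]),("tcp",p)):
    k=(q@np.append(x,1))[:3];print(n,c["fx"]*k[0]/k[2]+c["cx"],c["fy"]*k[1]/k[2]+c["cy"])
E
```

```text
7.1 [ 0.50576719 -0.20928349  0.22188735] [ 0.008  1.009 -0.009]
long 324.0714700728488 234.43537437393883
tcp 323.281807152444 298.3085279262721
```

View pics/w1.png

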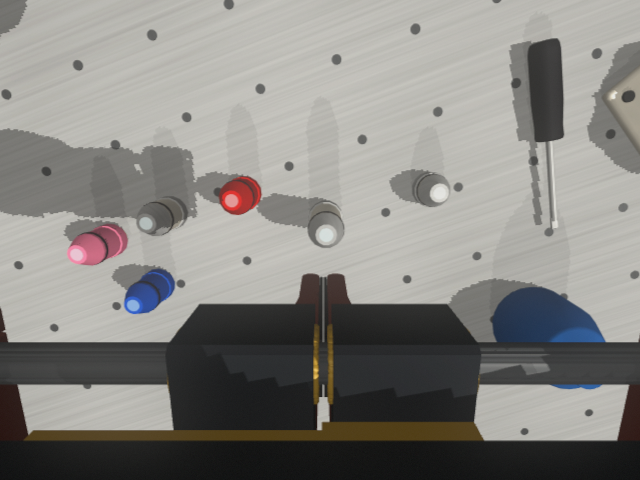

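The wrist view shows the tall objective's lens at (326,235), against a predicted (324,234). The closed fingers are exactly over it. Now descend 10 cm, to about 3.3 cm above the top, and dwell.

Request:
carry_out([
  [[0,0.15,0],[0,0,0]],
  [[0,0.3,0],[0,0,0]],
  [[0,0.45,0],[0,0,0]],
  [[0,0.6,0],[0,0,0]],
  [[0,0.75,0],[0,0,0]],
  [[0,0.9,0],[0,0,0]],
  [[0,1,0],[0,0,0]],
  [[0,1,0],[0,0,0]],
])

```text
clock: 8.15
position: [0.5052, -0.2077, 0.1216]
tool_rot: [[0.334, -0.002, -0.942], [0.942, 0.001, 0.334], [0.0, -1.0, 0.002]]
wrist_force: [-0.1, -0.5, 0.4]
opening: 0.0007
```

Request:
carry_out([
  [[0,0,0],[0,0,0]],
  [[0,0,0],[0,0,0]],
  [[0,0,0],[0,0,0]],
  [[0,0,0],[0,0,0]],
  [[0,0,0],[0,0,0]],
  [[0,0,0],[0,0,0]],
  [[0,0,0],[0,0,0]],
  [[0,0,0],[0,0,0]],
])

```text
clock: 9.15
position: [0.5056, -0.2079, 0.1226]
tool_rot: [[0.334, -0.0, -0.942], [0.942, 0.0, 0.334], [0.0, -1.0, 0.0]]
wrist_force: [-0.3, 0.1, -0.1]
opening: 0.0001
```

Request:
carry_out([
  [[0,0,0],[0,0,0]],
  [[0,0,0],[0,0,0]],
  [[0,0,0],[0,0,0]],
  [[0,0,0],[0,0,0]],
  [[0,0,0],[0,0,0]],
  [[0,0,0],[0,0,0]],
  [[0,0,0],[0,0,0]],
  [[0,0,0],[0,0,0]],
])

```text
clock: 10.15
position: [0.5056, -0.2079, 0.1226]
tool_rot: [[0.334, -0.0, -0.942], [0.942, 0.0, 0.334], [0.0, -1.0, 0.0]]
wrist_force: [-0.6, -0.6, -0.2]
opening: 0.0001
```

Request:
carry_out([
  [[0,-0.15,0],[0,0,0]],
  [[0,-0.3,0],[0,0,0]],
  [[0,-0.45,0],[0,0,0]],
  [[0,-0.6,0],[0,0,0]],
  [[0,-0.75,0],[0,0,0]],
  [[0,-0.9,0],[0,0,0]],
  [[0,-1,0],[0,0,0]],
  [[0,-1,0],[0,0,0]],
])

```text
clock: 11.15
position: [0.5059, -0.2081, 0.2237]
tool_rot: [[0.334, 0.001, -0.943], [0.943, -0.001, 0.334], [-0.0, -1.0, -0.002]]
wrist_force: [-0.1, -0.4, 0.7]
opening: 0.0004
```

```bash
python3 - <<'E'
from station import r
import numpy as np
o=r.get_obs();R=np.array(o["tool_rot"]);p=np.array(o["position"])
print(o["clock"],p,(R.T@(np.array([.5728,.166,p[2]])-p)/.1).round(3),o["joint_pos"])
E
```

```text
11.15 [ 0.50590244 -0.20808903  0.22365126] [ 3.749e+00 -2.000e-03  6.200e-01] [-4.52408935e-01 -5.29341389e-02  1.37474039e+00 -2.28375245e-05
  1.81827437e+00 -1.68245277e+00]
```

Request:
carry_out([
  [[0.12,0,0.02],[0,0,0]],
  [[0.23,0,0.04],[0,0,0]],
  [[0.35,0,0.06],[0,0,0]],
  [[0.47,0,0.08],[0,0,0]],
  [[0.59,0,0.1],[0,0,0]],
  [[0.7,0,0.12],[0,0,0]],
  [[0.82,0,0.14],[0,0,0]],
  [[0.94,0,0.155],[0,0,0]],
])

```text
clock: 12.15
position: [0.5225, -0.1134, 0.2227]
tool_rot: [[0.334, 0.0, -0.942], [0.942, 0.0, 0.334], [0.0, -1.0, -0.0]]
wrist_force: [-0.1, 0.3, -0.2]
opening: 0.0002
```

Request:
carry_out([
  [[0.12,0,0.02],[0,0,0]],
  [[0.23,0,0.04],[0,0,0]],
  [[0.35,0,0.06],[0,0,0]],
  [[0.47,0,0.08],[0,0,0]],
  [[0.59,0,0.1],[0,0,0]],
  [[0.7,0,0.12],[0,0,0]],
  [[0.82,0,0.14],[0,0,0]],
  [[0.94,0,0.155],[0,0,0]],
])

```text
clock: 13.15
position: [0.5394, -0.0196, 0.2226]
tool_rot: [[0.334, 0.0, -0.942], [0.942, -0.0, 0.334], [-0.0, -1.0, -0.0]]
wrist_force: [-0.7, 0.1, 0.0]
opening: 0.0006
```

Request:
carry_out([
  [[0.12,0,0.02],[0,0,0]],
  [[0.23,0,0.04],[0,0,0]],
  [[0.35,0,0.06],[0,0,0]],
  [[0.47,0,0.08],[0,0,0]],
  [[0.59,0,0.1],[0,0,0]],
  [[0.7,0,0.12],[0,0,0]],
  [[0.82,0,0.14],[0,0,0]],
  [[0.94,0,0.155],[0,0,0]],
])

```text
clock: 14.15
position: [0.5562, 0.0742, 0.2226]
tool_rot: [[0.334, -0.0, -0.942], [0.942, -0.0, 0.334], [-0.0, -1.0, -0.0]]
wrist_force: [0.6, 0.1, 0.8]
opening: 0.0006
```

Request:
carry_out([
  [[0.12,0,0.02],[0,0,0]],
  [[0.23,0,0.04],[0,0,0]],
  [[0.35,0,0.06],[0,0,0]],
  [[0.47,0,0.08],[0,0,0]],
  [[0.59,0,0.1],[0,0,0]],
  [[0.7,0,0.12],[0,0,0]],
  [[0.93,0,0.155],[0,0,0]],
  [[0.93,0,0.155],[0,0,0]],
])

```text
clock: 15.15
position: [0.5725, 0.168, 0.2223]
tool_rot: [[0.332, -0.001, -0.943], [0.943, 0.0, 0.332], [0.0, -1.0, 0.001]]
wrist_force: [0.7, 0.1, 0.2]
opening: 0.0005
```

```bash
python3 - <<'E'
from station import r
import cv2,numpy as np
o=r.get_obs();R=np.array(o["tool_rot"]);p=np.array(o["position"])
t=np.array([.5728,.166,.103])
print(o["clock"],p,(R.T@(t-p)/.1).round(3))
c=r.read_camera("wrist");cv2.imwrite("pics/w2.png",c["frame"][:,:,::-1])
q=np.linalg.inv(c["world_from_camera"])
k=(q@np.append([.5728,.166,.07],1))[:3];print(c["fx"]*k[0]/k[2]+c["cx"],c["fy"]*k[1]/k[2]+c["cy"])
E
```

```text
15.15 [0.57252172 0.16802469 0.2222552 ] [-0.018  1.193 -0.01 ]
320.8282452075742 229.6233776434395
```

View pics/w2.png

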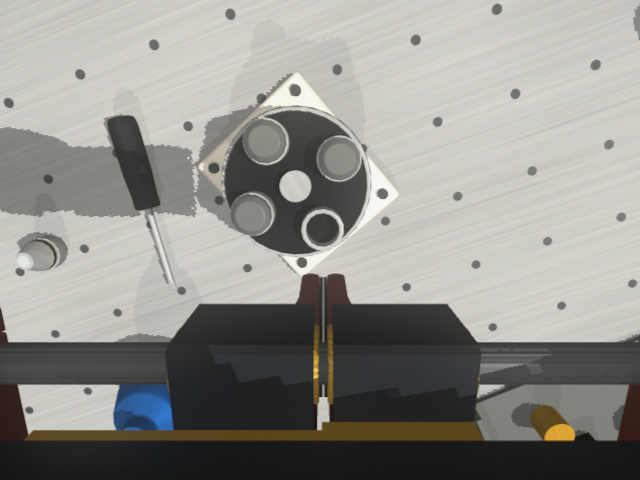

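The wrist view shows the open port at (323,229), against a predicted (321,230). Now descend 117 mm, to about 3.5 cm above the mouth, and dwell.

Request:
carry_out([
  [[0,0.15,0],[0,0,0]],
  [[0,0.3,0],[0,0,0]],
  [[0,0.45,0],[0,0,0]],
  [[0,0.6,0],[0,0,0]],
  [[0,0.75,0],[0,0,0]],
  [[0,0.85,0],[0,0,0]],
  [[0,0.95,0],[0,0,0]],
  [[0,1,0],[0,0,0]],
])

```text
clock: 16.2
position: [0.5724, 0.1662, 0.122]
tool_rot: [[0.334, -0.0, -0.942], [0.942, -0.0, 0.334], [-0.0, -1.0, 0.0]]
wrist_force: [-0.1, -0.1, -0.5]
opening: 0.0005
```

Request:
carry_out([
  [[0,0.06,0],[0,0,0]],
  [[0,0.12,0],[0,0,0]],
  [[0,0.17,0],[0,0,0]],
  [[0,0.17,0],[0,0,0]],
  [[0,0.17,0],[0,0,0]],
  [[0,0.17,0],[0,0,0]],
  [[0,0.17,0],[0,0,0]],
  [[0,0.17,0],[0,0,0]],
])

```text
clock: 17.2
position: [0.5725, 0.1662, 0.1058]
tool_rot: [[0.334, 0.0, -0.942], [0.942, 0.0, 0.334], [0.0, -1.0, -0.0]]
wrist_force: [0.6, -0.7, -0.3]
opening: 0.0005
```

Request:
carry_out([
  [[0,0,0],[0,0,0]],
  [[0,0,0],[0,0,0]],
  [[0,0,0],[0,0,0]],
  [[0,0,0],[0,0,0]],
  [[0,0,0],[0,0,0]],
  [[0,0,0],[0,0,0]],
  [[0,0,0],[0,0,0]],
  [[0,0,0],[0,0,0]],
])

```text
clock: 18.2
position: [0.5725, 0.1662, 0.1057]
tool_rot: [[0.334, 0.0, -0.942], [0.942, -0.0, 0.334], [0.0, -1.0, -0.0]]
wrist_force: [-0.5, -0.8, 1.0]
opening: 0.0004
```

Request:
carry_out([
  [[0,0,0],[0,0,0]],
  [[0,0,0],[0,0,0]],
  [[0,0,0],[0,0,0]],
  [[0,0,0],[0,0,0]],
  [[0,0,0],[0,0,0]],
  [[0,0,0],[0,0,0]],
  [[0,0,0],[0,0,0]],
  [[0,0,0],[0,0,0]],
])

```text
clock: 19.2
position: [0.5725, 0.1662, 0.1056]
tool_rot: [[0.334, -0.0, -0.942], [0.942, -0.0, 0.334], [-0.0, -1.0, 0.0]]
wrist_force: [-0.1, -0.2, -0.1]
opening: 0.0005
```

```bash
python3 - <<'E'
from station import r
import cv2
c=r.read_camera("scene");cv2.imwrite("pics/s2.png",c["frame"][:,:,::-1])
o=r.get_obs();print(o["clock"],o["position"],o["wrist_force"])
E
```

```text
19.25 [0.57248199 0.16623038 0.10564229] [ 1.31907267  1.11537692 -0.45709402]
```

View pics/s2.png

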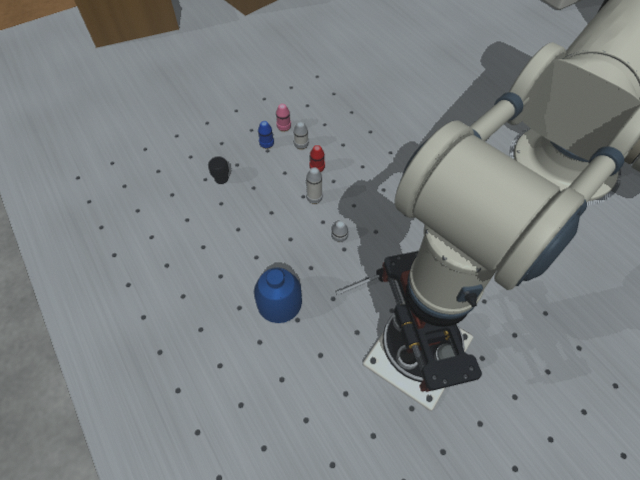

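The scene view shows every visible object at its starting pixel (long at (314,185), blue cap at (278,295)), and the gripper hovering over the port near (409,356). Handing in.

```bash
python3 -c "
from station import r
print(r.hand_in());o=r.get_obs();print(o['clock'],o['position'])"
```

```text
the job is handed in; nothing more can be done
None
the job is handed in; nothing more can be done
```

The job is done and handed in at about 19 s, against the 42 s limit; no verdict was reported.

- **Pointing:** With the fingers closed, the arm held about 3.5 cm above the longest objective's top for 2 s. It then moved across at a safe height and held about 3.6 cm above the open port for over 2 s, and it was still there at hand-in.
- **Position checks:** Before each descent, the wrist camera saw the target within 2–3 pixels of where I had predicted it. The top and scene views disagreed by about 4–5 mm at each target, so I aimed at the mean, well inside the 22 mm allowance.
- **Contact checks:** Wrist force stayed within about 2 N, with no sign of contact. In the last scene picture everything in view stood where it began. The arm partly hid the turret and the screwdriver, so I could not check those two directly.

I could not read the robot's state after handing in, so the final second is unverified.

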